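# Bring the red-capped sample to the front of the carousel

### The job

Turn the sample carousel gently, by pushing the blue pegs on its rim sideways with shut fingertips, until the red-capped vial stands right at the front, in line with the yellow pointer, and leave it at rest there. Do not pinch a peg or push hard, do not touch, lift or tip any vial, and leave the other things on the bench where they are.

Things in the scene. Friction and masses are not known exactly. Their poses are not given: they have to be found in the camera images.
- foot: Fixed grey foot of the sample carousel, 210 mm across. Origin: on the table, on the turning axis. A flat yellow pointer tongue (30 mm wide, with a 70 mm wide diamond on it, top 17 mm above the table) sticks out from under the platter along the foot's own -x axis, to 190 mm from the axis: that side is the front. It points within about 40 degrees of world -x, towards the robot.
- pointer (a point): Point on top of the yellow pointer tongue, on its middle line, 130 mm from the turning axis and 17 mm above the table. The line from the turning axis through this point is the front direction.
- carousel: Turning aluminium platter, disc 240 mm across, top 36 mm above the table. Origin on the turning axis at table height, z up; turns with the platter, either way without stops. 1 to 3 N on a peg turns it; friction stops it where the push ends. Six ring sockets (37 mm across, 16 mm high) stand 66 mm from the axis at 0, 60, 120.. degrees from its own x axis; five hold vials. Hub 50 mm above table.
- peg (a point): Top of one of six alike upright blue finger pegs on the platter's rim, 16 mm across, reaching from 36 to 80 mm above the table. They stand 110 mm from the turning axis at 30, 90, 150, 210, 270 and 330 degrees from the platter's own x axis (this one at 210), half-way between sockets. Push one sideways along the rim with shut fingertips lowered into the gap between two pegs.
- red_vial (a point): The marked sample: clear glass vial with a bright red cap (28 mm wide, 17 mm high), 28 mm across, 58 mm high, 35 g, standing loose in its socket on the platter (its top 94 mm above the table). This point is its centre, half-way up; it can shift up to about 2 mm within the socket.
- white_vial (a point): Amber glass vial with a white cap, same size as the red-capped one, loose in another socket. Point: its centre, half-way up. Not to be touched.
- blue_vial (a point): Amber glass vial with a blue cap, same size as the red-capped one, loose in another socket. Point: its centre, half-way up. Not to be touched.
- black_vial (a point): Amber glass vial with a black cap, same size as the red-capped one, loose in another socket. Point: its centre, half-way up. Not to be touched.
- grey_vial (a point): Amber glass vial with a grey cap, same size as the red-capped one, loose in another socket. Point: its centre, half-way up. Not to be touched.
- flask: Bystander: steel flask, 74 mm across, 172 mm high, loose on the table. Origin: centre of its underside.
- carton: Bystander: white and orange drinks carton, 70 by 70 mm, 207 mm high, loose on the table. Origin: centre of its underside.
- clamp_ring: Bystander: steel ring, 54 mm across, 16 mm high, lying loose on the table. Origin: centre of its underside.
- wrench: Bystander: steel wrench 170 mm long, lying loose on the table. Origin: under its middle, x axis along it.

How it is judged:
By the outcome, as a careful person would: the job done as asked, in the order asked, and still so for the second after the job is handed in, with the robot touching nothing.
It also fails if it takes over 42 s, if anything falls off the work surface, if the arm or the gripper's body presses on something with over 40 N, if the wrist force passes 120 N, or if a joint passes its speed limit or range.

### The arm

A 6-joint arm with a two-finger parallel gripper is mounted at the origin on the work surface. World frame = base frame: x ahead of the robot, y to its left, z up, the work surface at z = 0. Lengths are in m, angles in rad, forces in N, time in s.
With the tool pointing down it reaches from about 0.325 to 0.775 m from the base axis. Payload 5.5 kg.
Tool frame: the origin (TCP) lies midway between the tips of the shut fingers; the grasp point (between the pads) lies 19 mm behind it; z points along the fingers, x is the direction in which the jaws open and shut, and the axes are right-handed (so a half turn about z gives the same grasp; the last joint's range is limited). The gripper opens to 85 mm and grips with 20 to 120 N. Pads are 22 mm wide; open, the fingers measure 114 mm over their backs; the gripper's body (76 mm by 85 mm) begins 54 mm behind the grasp point. The pads swing forward as they close: fully open they stand 13 mm farther back than shut.
Start: joints at [-1.202, 0.091, 1.231, -0, 1.82, -0.057], TCP at [0.248, -0.546, 0.231] pointing down, gripper open.
Joint ranges: [-2.87, 2.87], [-0.86, 2.18], [0.17, 2.46], [-1.51, 4.65], [0.06, 2.69], [-2.65, 2.65]. Speed limits (rad/s): [2.57, 2.57, 3.01, 3.14, 3.14, 3.14].

### API

Orientations are given as a rotation vector (axis times angle).
In Python, from rig import get_state, viewer, job_done gives the robot as it stands.
- The arm moves only by the tool apply_moves, never from a script. Its argument "commands" is text: rows parted by semicolons, each of 4 numbers parted by spaces: the shift along the tool's x, y, z each as a share of 30 mm, from -1 to 1, then the turn about the tool's z as a share of 6 degrees, from -1 to 1. A call has 1 to 12 rows; each row shifts and turns the commanded pose from where the row before left it, along the tool's axes as they then stand; what a row does not reach is not made up. A row lasts 1/8 s, in which the tool goes at most 62.5 mm and 10.7 degrees, less where a joint would pass 70% of its speed; a pose out of reach is approached as far as the arm can. A call with a number of a shift or a turn outside -1 to 1 is refused whole. A call with a gripper value outside its range is refused whole. "hand" is the opening, from 0 (shut) to 1 (fully open), set as the call begins (left out, the last holds). The fingers move at their own pace and stop on an object; "newtons" is the grip in N (left out, the last holds). Time passes only in rows, so rows that do not move let the fingers close. It gives the time, the measured TCP pose, the force and the opening at its end, in the units of the state.
- get_state(): the state, without advancing time (a new reading comes with each control period).
- viewer.capture(name): name is "side" or "top" or "wrist"; returns (picture, depth): 420x560x3 uint8, red, green, blue; 420x560 float32, m along the optical axis (not along the pixel's ray), 0 where there is no reading.
- viewer.get_calibration(name): a dict with "fov_y" (degrees; the focal length in pixels is half the picture's height over the tangent of half this angle, whatever the lens; pixels are square), "cx", "cy" (the principal point, pixels), "rvec" (rotation vector, rad) and "tvec" (3), from world to camera coordinates, as OpenCV has them. Camera axes: x right, y down, z forward; pixel columns grow to the right and rows downward; lengths in m; the calibration is good to about 2 mm. A picture is of the moment at which its call begins: read the wrist's pose just before it. get_calibration takes no time and is no camera call; for the wrist camera it gives the pose at the moment of the call.
- job_done(): hands the job in, once; it reports no verdict.
The state is a dict: "clock": time; "q": joint angles; "dq": joint speeds; "joint_torque": joint torques, N m; "tcp_pos": TCP position; "eef_rot": TCP orientation; "force": force on the tool from outside, world axes, zero at the start; "ft_torque": the same for the moment, N m; "width": opening from 0.0 (shut) to 1.0 (fully open).
Only numpy, scipy, OpenCV 4.12 (cv2) and the standard library are available. Lean on these libraries where they do the work, as an engineer would, in place of code of your own. Each camera call takes 0.05 s, during which the arm holds its last target.

## Working session

There is one attempt and no reset: what is moved stays moved. The work goes in short steps, Python scripts to look and compute and a tool call to move; the robot and the scene stay as the last step left them, time stands still between calls to the robot, and variables do not carry over. Pictures are saved under pics/ and viewed, and the job is handed in when it is done.

Besides the shell and the picture viewer there is one more tool, called after ">>>" as a command line: name --argument value ..., lists and objects as JSON in quotes. apply_moves: Moves the arm, as the interface text tells. Its arguments: {"type":"object","properties":{"commands":{"type":"string"},"hand":{"type":"number"},"newtons":{"type":"number"}},"required":["commands"]}

```bash
ls; mkdir -p pics
cat > h.py <<'E'
import numpy as np, cv2
from rig import get_state, viewer, job_done
def cap(n,save=None):
    c=viewer.get_calibration(n); im,d=viewer.capture(n)
    if save: cv2.imwrite('pics/'+save+'.png',cv2.cvtColor(im,cv2.COLOR_RGB2BGR))
    return c,im,d
def K(c):
    f=210/np.tan(np.radians(c['fov_y'])/2)
    return np.array([[f,0,c['cx']],[0,f,c['cy']],[0,0,1]])
def ray(c,uv,z):
    R=cv2.Rodrigues(np.array(c['rvec'],float))[0]; t=np.array(c['tvec'],float)
    o=-R.T@t
    uv=np.atleast_2d(uv).astype(float)
    d=np.c_[uv,np.ones(len(uv))]@np.linalg.inv(K(c)).T@R
    return o+d*((z-o[2])/d[:,2])[:,None]
def proj(c,P):
    return cv2.projectPoints(np.atleast_2d(P).astype(float),np.array(c['rvec'],float),np.array(c['tvec'],float),K(c),None)[0][:,0]
E
python3 - <<'E'
from h import *
for n in('top','side'):
    c,im,d=cap(n,n+'1'); print(n,c)
print(get_state())
E
```

```text
pics
top {'fov_y': 42.54807070847214, 'cx': 273.20304388691835, 'cy': 206.84131187819744, 'rvec': array([ 2.1865368 , -2.12710506,  0.13073958]), 'tvec': array([-0.05283299,  0.52842996,  1.36789969])}
side {'fov_y': 44.23929895751039, 'cx': 275.672168091444, 'cy': 210.37953464967387, 'rvec': array([ 2.20383982, -0.39528767,  0.18178419]), 'tvec': array([-0.52696024,  0.16938095,  1.22726575])}
{'clock': 0.1, 'q': array([-1.20173356e+00,  9.17534242e-02,  1.23177951e+00,  4.73344340e-06,
        1.81981752e+00, -5.67055735e-02]), 'dq': array([-0.00154666, -0.0011279 , -0.0028516 , -0.00013734,  0.00035028,
        0.00109723]), 'joint_torque': array([ 2.25300253e-03, -4.60216784e+01, -4.19218612e+01, -1.13234389e-04,
        1.06413037e-02,  2.04958798e-05]), 'tcp_pos': array([ 0.24771348, -0.54618713,  0.23027407]), 'eef_rot': array([-2.63976725e+00,  1.70138360e+00,  2.22738215e-03]), 'force': array([-0.22275121, -0.26576614,  0.76717576]), 'ft_torque': array([ 0.03970496,  0.00067886, -0.00072235]), 'width': 1.0013587352177094}
```

View pics/top1.png

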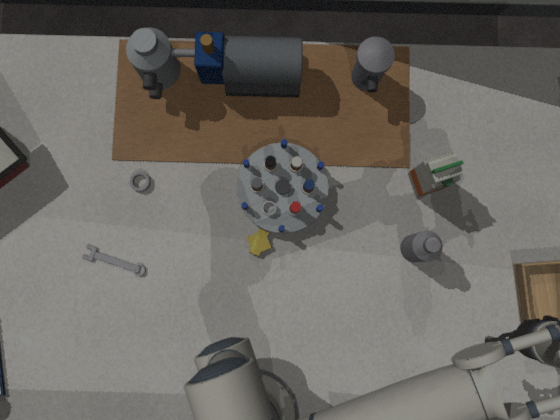

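View pics/side1.png

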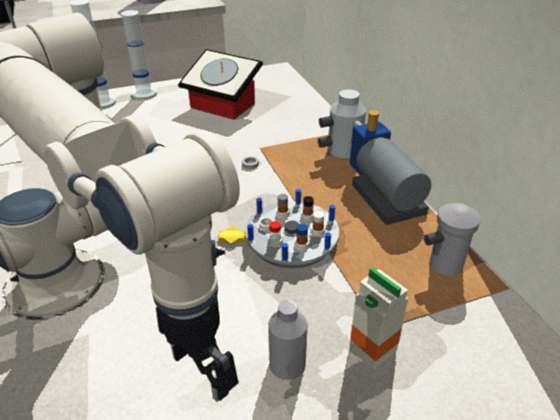

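The top view shows the carousel at about (283,187). The yellow pointer is at (259,243), the red cap at (295,208), and there are six blue pegs. The flask (422,247) and carton (437,175) are to the right (-y). The empty socket is at (270,210). Next I'll measure these.

```bash
cat >> h.py <<'E'
def blobs(m,amin=6):
    n,l,s,ce=cv2.connectedComponentsWithStats(m.astype(np.uint8),connectivity=8)
    return [(ce[i],s[i,4]) for i in range(1,n) if s[i,4]>=amin]
def masks(im):
    h=cv2.cvtColor(im,cv2.COLOR_RGB2HSV).astype(int);H,S,V=h[...,0],h[...,1],h[...,2]
    return dict(blue=(H>105)&(H<130)&(S>130)&(V>60), red=((H<6)|(H>174))&(S>150)&(V>90), yel=(H>20)&(H<35)&(S>120)&(V>90))
def measure(c,im,roi=(200,120,360,270)):
    # top view : estimates
    out={}
    mk=masks(im); x0,y0,x1,y1=roi
    r=np.zeros(im.shape[:2],bool); r[y0:y1,x0:x1]=1
    for k,z in(('blue',.075),('red',.094),('yel',.017)):
        out[k]=[(np.round(u,1),a,np.round(ray(c,u,z)[0],4)) for u,a in blobs(mk[k]&r)]
    return out
E
python3 - <<'E'
from h import *
c,im,d=cap('top')
for k,v in measure(c,im).items():
    for b in v: print(k,*b)
cv2.imwrite('pics/crop1.png',cv2.resize(cv2.cvtColor(im[120:275,200:360],cv2.COLOR_RGB2BGR),None,fx=4,fy=3.8,interpolation=cv2.INTER_CUBIC))
E
```

```text
blue [283.5 142.1] 25 [ 0.6917 -0.0602  0.075 ]
blue [245.5 162. ] 20 [0.6374 0.0352 0.075 ]
blue [320.2 164.4] 25 [ 0.6365 -0.1548  0.075 ]
blue [308.7 184. ] 55 [ 0.5851 -0.1267  0.075 ]
blue [244. 205.] 21 [0.5271 0.0352 0.075 ]
blue [319.6 207.4] 27 [ 0.5262 -0.1551  0.075 ]
blue [281.1 227.9] 22 [ 0.4718 -0.0596  0.075 ]
red [295.2 206.7] 75 [ 0.5238 -0.093   0.094 ]
yel [258.8 241.8] 383 [ 0.4389 -0.0031  0.017 ]
```

View pics/crop1.png

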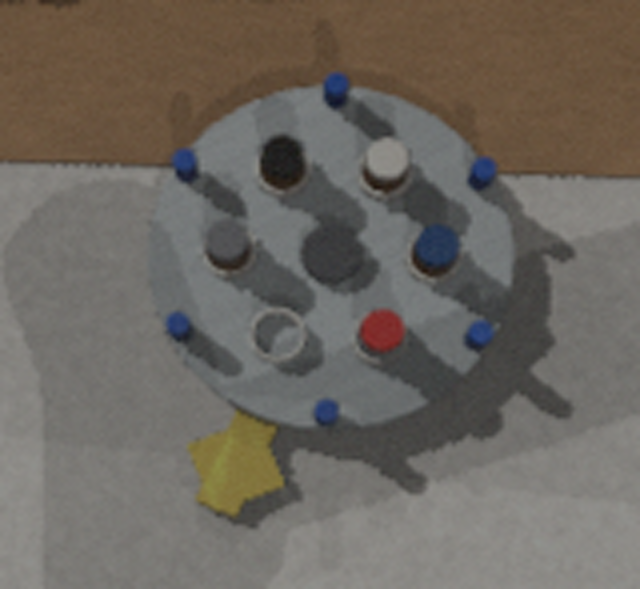

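>>> apply_moves --commands "0 0 -1 0;0 0 -1 0;-0.44 -1 0 0;-0.44 -1 0 0;-0.44 -1 0 0;-0.44 -1 0 0;-0.44 -1 0 0;-0.44 -1 0 0;-0.44 -1 0 0;-0.44 -1 0 0;-0.44 -1 0 0;-0.44 -1 0 0" --hand 0

```text
clock: 1.65
tcp_pos: [0.4671, -0.3014, 0.2909]
eef_rot: [-2.641, 1.702, 0.001]
force: [-0.4, -0.4, -0.6]
width: -0.001
```

>>> apply_moves --commands "-0.44 -1 0 0;-0.44 -1 0 0;-0.44 -1 0 0;-0.44 -1 0 0;-0.44 -1 0 0;-0.1 -0.25 0 0;0 0 0 -1;0 0 0 -1;0 0 0 -1;0 0 0 -1;0 0 0 -1;0 0 0 -1"

```text
clock: 3.15
tcp_pos: [0.581, -0.1752, 0.2911]
eef_rot: [3.038, -0.799, -0.001]
force: [0.7, 1.2, -0.2]
width: -0.002
```

>>> apply_moves --commands "0 0 0 -1;0 0 0 -1;0 0 0 -1;0 0 0 -1;0 0 0 -1;0 0 0 0;0 0 0 0"

```text
clock: 4.03
tcp_pos: [0.5812, -0.1748, 0.2912]
eef_rot: [3.142, 0.007, -0.0]
force: [-0.0, -0.5, -0.0]
width: -0.001
```

Run:
```python
from h import *
s=get_state();print(s['tcp_pos'],s['eef_rot'],s['q'],s['force'],cv2.Rodrigues(s['eef_rot'])[0])
c,im,d=cap('wrist','w2'); print(c)
cap('top','t2')
```

```text
[ 0.581235   -0.17479509  0.29120778] [ 3.14151932e+00  6.93200876e-03 -3.27672687e-04] [-3.48099112e-01  1.32136959e-01  1.07991791e+00 -1.42345139e-04
  1.92971118e+00 -3.52562250e-01] [-0.01944054 -0.4594406  -0.03153396] [[ 9.99990240e-01  4.41314217e-03 -2.08461852e-04]
 [ 4.41312847e-03 -9.99990260e-01 -6.61323875e-05]
 [-2.08751673e-04  6.52117731e-05 -9.99999976e-01]]
{'fov_y': 67.95091037382272, 'cx': 280.1893988004244, 'cy': 211.00214037573394, 'rvec': array([-2.83294617e+00, -6.13004034e-03, -1.48740606e-03]), 'tvec': array([-0.58159274, -0.22831536,  0.38281655])}
```

View pics/w2.png

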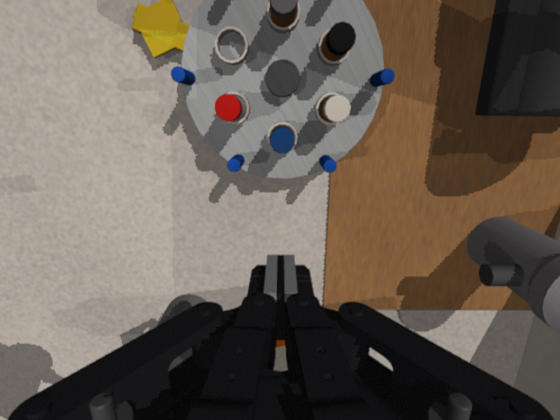

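View pics/t2.png

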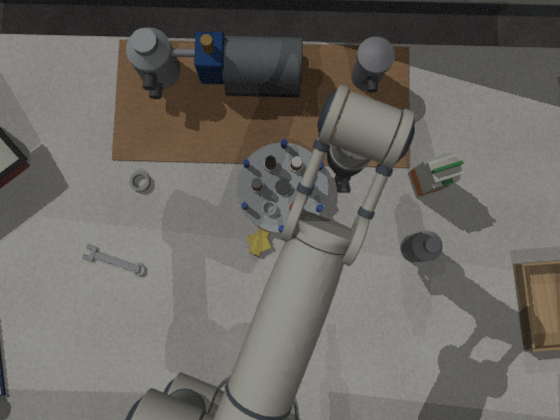

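The wrist view shows the gripper over the gap between two pegs, (235,163) and (330,163), with the red cap at (230,107) and the pointer at (160,25). The gap is clear, so I'll lower into it.

>>> apply_moves --commands "0 0 1 0;0 0 1 0;0 0 1 0;0 0 1 0;0 0 1 0;0 0 0.5 0;0 0 0 0"

```text
clock: 5.0
tcp_pos: [0.5809, -0.1742, 0.1252]
eef_rot: [-3.141, -0.01, 0.003]
force: [0.1, 0.5, -0.3]
width: -0.002
```

Run:
```python
from h import *
s=get_state();print(s['tcp_pos'],s['force'])
c,im,d=cap('wrist','w3')
```

```text
[ 0.58090293 -0.17424998  0.12516869] [ 0.10125697  0.48180746 -0.25344395]
```

View pics/w3.png

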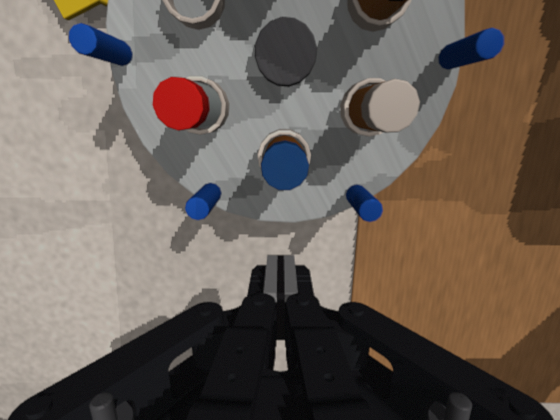

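The gap is centred on the fingers, with peg tops at about (197,208) and (370,210). I'll lower to about z = 0.055.

>>> apply_moves --commands "0 0 0.8 0;0 0 0.8 0;0 0 0.7 0;0 0 0 0;0 0 0 0"

```text
clock: 5.68
tcp_pos: [0.5821, -0.1747, 0.0586]
eef_rot: [3.141, 0.011, 0.003]
force: [-0.5, -0.6, 0.1]
width: -0.0
```

Run:
```python
from h import *
s=get_state();print(s['tcp_pos'],s['force'])
C=np.array([.5818,-.0599])
# push plan: pose at angle th radius r; row step dth deg (clockwise)
for dth in (2,3,4):
    a=np.radians(dth); r=.114
    # tool x at th+90 ; going to th-dth
    p0=np.array([r,0]); p1=r*np.array([np.cos(a),-np.sin(a)])
    d=p1-p0 # e_r, e_t ; tool x=e_t, tool y = ? at th=270 tool y=-Y world = e_r
    print(dth,'x',d[1]/.03,'y',d[0]/.03,'turn',dth/6)
c,im,d=cap('wrist','w4')
c2,im2,d2=cap('side','s4')
```

```text
[ 0.58210777 -0.17465831  0.05864607] [-0.5139782  -0.64986712  0.09858238]
2 x -0.13261808746950368 y -0.002314857327435915 turn 0.3333333333333333
3 x -0.1988766337231866 y -0.005207767932619475 turn 0.5
4 x -0.26507460022767615 y -0.009256609012668154 turn 0.6666666666666666
```

View pics/w4.png

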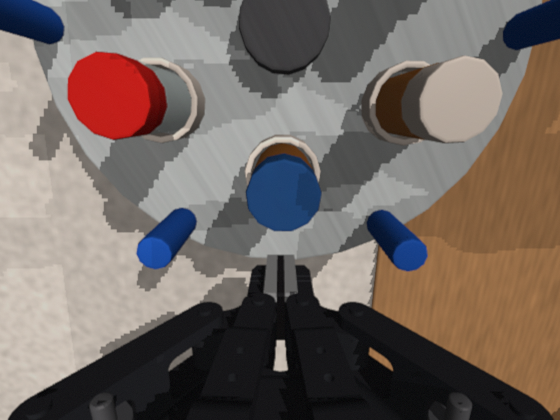

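View pics/s4.png

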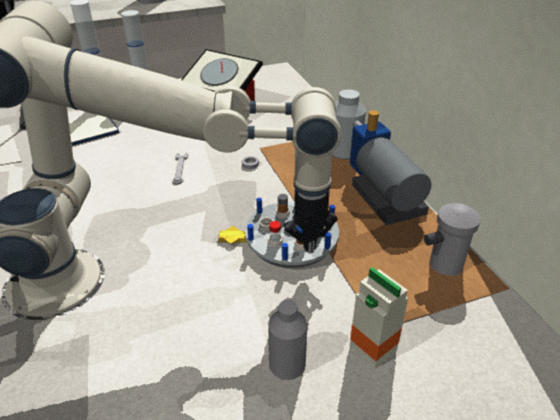

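>>> apply_moves --commands "-0.26 -0.01 0 0.67;-0.26 -0.01 0 0.67;-0.26 -0.01 0 0.67;0 0 0 0"

```text
clock: 6.28
tcp_pos: [0.5585, -0.1722, 0.0585]
eef_rot: [3.125, -0.318, 0.003]
force: [-0.3, 0.7, 0.3]
width: 0.003
```

```bash
cat >> h.py <<'E'
C=np.array([.5818,-.0599])
def pose():
    s=get_state(); R=cv2.Rodrigues(s['eef_rot'])[0]; p=s['tcp_pos'][:2]-C
    th=np.degrees(np.arctan2(p[1],p[0]))%360
    print('r %.4f th %.1f z %.4f toolx-th-90 %.1f'%(np.hypot(*p),th,s['tcp_pos'][2],(np.degrees(np.arctan2(R[1,0],R[0,0]))-th-90+180)%360-180),'F',np.round(s['force'],1),'t',s['clock'])
def wristm(c,im):
    mk=masks(im)
    for k,z in(('red',.094),('yel',.017),):
        for u,a in blobs(mk[k],200):
            p=ray(c,u,z)[0]; q=p[:2]-C
            print(k,np.round(u,1),a,np.round(p,4),'r %.4f ang %.2f'%(np.hypot(*q),np.degrees(np.arctan2(q[1],q[0]))%360))
E
python3 - <<'E'
from h import *
pose()
c,im,d=cap('wrist','w5'); wristm(c,im)
E
```

```text
r 0.1147 th 258.3 z 0.0585 toolx-th-90 0.1 F [-0.3  0.7  0.3] t 6.275
red [140.1 128.6] 5502 [ 0.5282 -0.0935  0.094 ] r 0.0632 ang 212.11
yel [10.9 13.9] 717 [ 0.4488 -0.0226  0.017 ] r 0.1381 ang 164.33
```

View pics/w5.png

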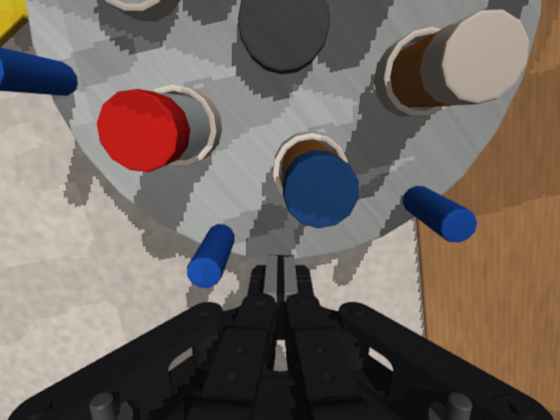

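The peg to push is at (205,265), left of the fingertips at (280,265). The finger and peg are at about the same radius, so I'll start a slow push.

>>> apply_moves --commands "-0.13 0 0 0.33;-0.13 0 0 0.33;-0.13 0 0 0.33;-0.13 0 0 0.33;-0.13 0 0 0.33;-0.13 0 0 0.33;0 0 0 0"

```text
clock: 7.2
tcp_pos: [0.5354, -0.1653, 0.0573]
eef_rot: [3.075, -0.642, -0.001]
force: [0.3, 1.4, 0.0]
width: 0.002
```

Run:
```python
from h import *
pose()
c,im,d=cap('wrist','w6'); wristm(c,im)
```

```text
r 0.1151 th 246.3 z 0.0573 toolx-th-90 0.2 F [0.3 1.4 0. ] t 7.2
red [155.1 142.6] 5284 [ 0.5252 -0.0879  0.094 ] r 0.0632 ang 206.29
yel [15.9 44.1] 2429 [ 0.4534 -0.0088  0.017 ] r 0.1382 ang 158.28
```

View pics/w6.png

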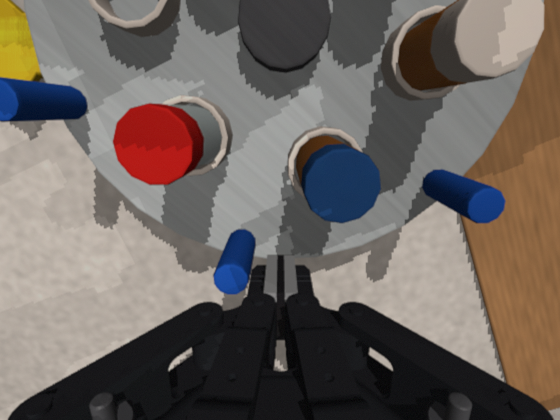

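The finger is now pushing the peg at (235,262). The red vial has turned by about 6°, with only about 1 N of force. I'll continue.

>>> apply_moves --commands "-0.16 0 0 0.41;-0.16 0 0 0.41;-0.16 0 0 0.41;-0.16 0 0 0.41;-0.16 0 0 0.41;-0.16 0 0 0.41;-0.16 0 0 0.41;-0.16 0 0 0.41;-0.16 0 0 0.41;-0.16 0 0 0.41;0 0 0 0"

```text
clock: 8.62
tcp_pos: [0.4965, -0.1382, 0.0574]
eef_rot: [2.869, -1.28, -0.0]
force: [-0.1, -0.7, -0.8]
width: 0.0
```

Run:
```python
from h import *
pose()
c,im,d=cap('wrist','w7'); wristm(c,im)
```

```text
r 0.1158 th 222.6 z 0.0574 toolx-th-90 -0.7 F [-0.1 -0.7 -0.8] t 8.625
red [151.  141.7] 5141 [ 0.5192 -0.0621  0.094 ] r 0.0626 ang 182.02
yel [ 42.3 165.7] 6649 [ 0.4391 -0.0038  0.017 ] r 0.1534 ang 158.53
```

View pics/w7.png

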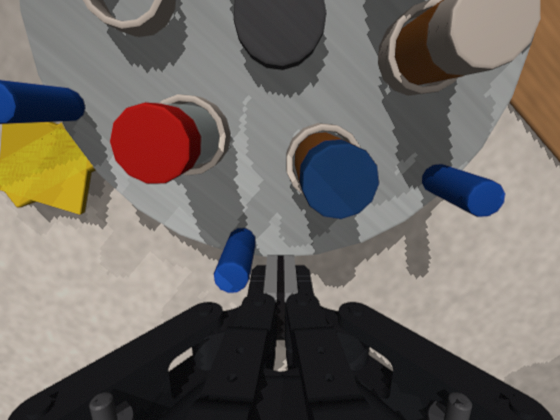

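>>> apply_moves --commands "-0.14 -0.01 0 0.37;-0.14 -0.01 0 0.37;-0.14 -0.01 0 0.37;-0.14 -0.01 0 0.37;-0.14 -0.01 0 0.37;-0.14 -0.01 0 0.37;-0.14 -0.01 0 0.37;-0.14 -0.01 0 0.37;0 0 0 0"

```text
clock: 9.8
tcp_pos: [0.4798, -0.1093, 0.0573]
eef_rot: [2.637, -1.707, -0.0]
force: [0.1, -0.7, -0.6]
width: -0.0
```

Run:
```python
from h import *
pose()
c,im,d=cap('wrist','w8'); wristm(c,im)
c,im,d=cap('top','t8'); 
for k,v in measure(c,im).items():
    for b in v: print(k,*b)
```

```text
r 0.1133 th 205.8 z 0.0573 toolx-th-90 -1.7 F [ 0.1 -0.7 -0.6] t 9.8
red [147.6 151.4] 4977 [ 0.5216 -0.0434  0.094 ] r 0.0624 ang 164.63
yel [ 95.8 229.8] 6015 [ 0.4397 -0.0022  0.017 ] r 0.1534 ang 157.89
blue [272.9 142.9] 22 [ 0.6889 -0.0331  0.075 ]
blue [314.  155.9] 24 [ 0.658  -0.1387  0.075 ]
blue [240.9 171.9] 22 [0.6115 0.046  0.075 ]
blue [250.  213.6] 17 [0.5056 0.0194 0.075 ]
red [271.  207.9] 10 [ 0.5193 -0.0331  0.094 ]
yel [257.7 241.3] 333 [ 4.4e-01 -2.0e-04  1.7e-02]
```

View pics/w8.png

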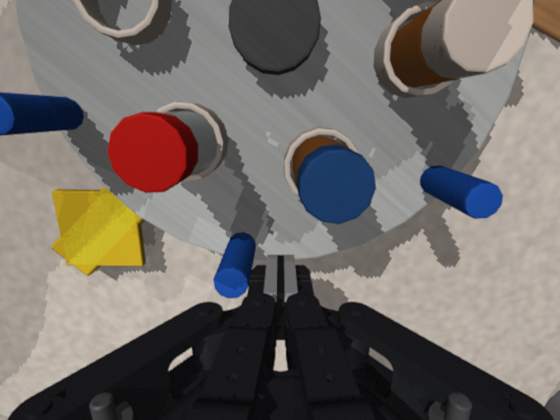

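View pics/t8.png

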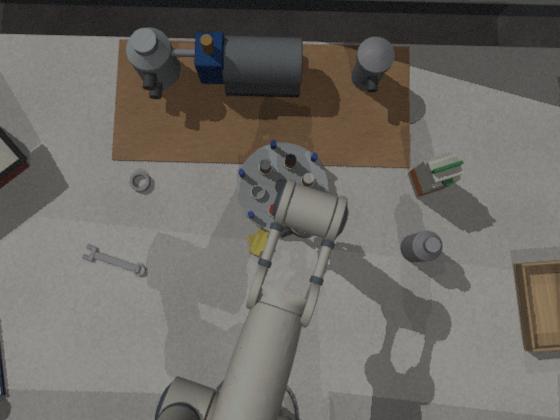

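Run:
```python
from h import *
def load(n): return cv2.cvtColor(cv2.imread('pics/%s.png'%n),cv2.COLOR_BGR2RGB)
for n,cam in(('w8','wrist'),('top1','top')):
    c=viewer.get_calibration(cam); im=load(n)
    m=masks(im)['yel'].astype(np.uint8)
    if cam=='top': m[:120]=0;m[270:]=0;m[:,:200]=0;m[:,360:]=0
    ct=max(cv2.findContours(m,0,cv2.CHAIN_APPROX_NONE)[0],key=cv2.contourArea)
    P=ray(c,ct[:,0].astype(float),.017)[:,:2]-C
    r=np.hypot(*P.T); a=np.degrees(np.arctan2(P[:,1],P[:,0]))%360
    # lateral extent midline about trial angle: per-radius slice mid
    for r0 in np.arange(.125,.19,.008):
        k=abs(r-r0)<.003
        if k.any():print(n,'%.3f'%r0,'%.1f %.1f mid %.2f'%(a[k].min(),a[k].max(),(a[k].min()+a[k].max())/2))
    ap=cv2.approxPolyDP(ct,4 if cam=='wrist' else 1.5,True)[:,0]
    q=ray(c,ap.astype(float),.017)[:,:2]-C
    for u,v in zip(ap,q): print(u,np.round(v,4),'r %.4f a %.1f'%(np.hypot(*v),np.degrees(np.arctan2(v[1],v[0]))%360))
```

```text
w8 0.125 152.0 164.9 mid 158.48
w8 0.133 150.4 165.7 mid 158.06
w8 0.141 148.1 168.2 mid 158.17
w8 0.149 145.8 170.4 mid 158.09
w8 0.157 145.5 171.1 mid 158.32
w8 0.165 148.8 167.8 mid 158.33
w8 0.173 152.7 164.3 mid 158.49
w8 0.181 153.6 163.1 mid 158.36
[ 54 190] [-0.127  0.087] r 0.1539 a 145.6
[ 61 235] [-0.1545  0.0768] r 0.1725 a 153.6
[ 51 247] [-0.1654  0.0809] r 0.1841 a 153.9
[ 85 274] [-0.1756  0.0565] r 0.1845 a 162.2
[ 98 265] [-0.1657  0.0503] r 0.1731 a 163.1
[142 265] [-0.1539  0.0241] r 0.1558 a 171.1
[137 227] [-0.1296  0.0345] r 0.1342 a 165.1
[141 218] [-0.1228  0.034 ] r 0.1274 a 164.5
[104 187] [-0.1129  0.0599] r 0.1278 a 152.0
top1 0.125 152.4 164.4 mid 158.40
top1 0.133 152.7 163.6 mid 158.12
top1 0.141 151.0 166.8 mid 158.90
top1 0.149 148.9 168.6 mid 158.72
top1 0.157 146.2 170.1 mid 158.17
top1 0.165 149.8 167.6 mid 158.72
top1 0.173 153.2 164.6 mid 158.91
top1 0.181 154.1 162.5 mid 158.26
top1 0.189 155.9 162.0 mid 158.92
[259 228] [-0.1069  0.0573] r 0.1213 a 151.8
[256 234] [-0.1228  0.0646] r 0.1388 a 152.3
[247 237] [-0.1313  0.0878] r 0.1579 a 146.2
[251 245] [-0.1518  0.0767] r 0.1701 a 153.2
[250 251] [-0.1675  0.0788] r 0.1851 a 154.8
[258 255] [-0.1773  0.0577] r 0.1864 a 162.0
[262 250] [-0.164   0.0477] r 0.1708 a 163.8
[270 247] [-0.1557  0.0271] r 0.1580 a 170.1
[266 239] [-0.1351  0.0381] r 0.1404 a 164.2
[268 232] [-0.1167  0.0335] r 0.1214 a 164.0
```

The pointer direction is 158.35°, and both views agree. The red socket is at 164.0°, so about 5.7° remain. I'll make small steps.

>>> apply_moves --commands "-0.09 0 0 0.21;-0.09 0 0 0.21;-0.09 0 0 0.21;-0.09 0 0 0.21;0 0 0 0"

```text
clock: 10.52
tcp_pos: [0.4757, -0.0989, 0.0573]
eef_rot: [-2.558, 1.823, 0.0]
force: [-0.0, -0.5, 0.1]
width: 0.001
```

```bash
cat >> h.py <<'E'
def pegang(c,im):
    L=[]
    for u,a,p in measure(c,im)['blue']:
        q=p[:2]-C; r=np.hypot(*q); t=np.degrees(np.arctan2(q[1],q[0]))%360
        if abs(r-.11)<.006 and a>12: L.append((t%60)); print('peg %.2f r %.4f a%d'%(t,r,a))
    L=np.array(L); z=np.degrees(np.angle(np.mean(np.exp(1j*np.radians(L*6)))))/6
    print('mod60 %.2f'%(z%60),' -> red %.2f'%((z%60)+150))
E
python3 - <<'E'
from h import *
pose()
c,im,d=cap('wrist','w9'); wristm(c,im)
c,im,d=cap('top','t9'); pegang(c,im)
E
```

```text
r 0.1130 th 200.2 z 0.0573 toolx-th-90 -1.1 F [-0.  -0.5  0.1] t 10.525
red [149.1 150.9] 4963 [ 0.5236 -0.0373  0.094 ] r 0.0624 ang 158.78
yel [116.1 244.1] 5769 [ 0.4398 -0.0023  0.017 ] r 0.1532 ang 157.93
peg 8.53 r 0.1105 a23
peg 308.60 r 0.1091 a24
peg 68.57 r 0.1100 a21
peg 128.74 r 0.1096 a19
mod60 8.61  -> red 158.61
```

The red socket is at 158.6° and the pointer at 158.35°, so they line up within measurement error. I'll back off from the peg, then lift clear.

>>> apply_moves --commands "0.2 0 0 0;0.4 0.1 0 0;0.3 0.1 0 0;0 0 -0.5 0;0 0 -1 0;0 0 -1 0;0 0 -1 0;0 0 -1 0;0 0 -1 0;0 0 -1 0;0 0 -1 0;0 0 0 0"

```text
clock: 12.12
tcp_pos: [0.4796, -0.1269, 0.2864]
eef_rot: [-2.557, 1.822, -0.01]
force: [-0.6, 0.1, -0.8]
width: -0.004
```

Run:
```python
from h import *
pose()
c,im,d=cap('wrist','w10'); wristm(c,im)
c,im,d=cap('top','t10'); pegang(c,im)
```

```text
r 0.1222 th 213.2 z 0.2864 toolx-th-90 -14.2 F [-0.6  0.1 -0.8] t 12.125
red [210. 121.] 520 [ 0.5231 -0.0379  0.094 ] r 0.0627 ang 159.50
yel [181.  171.9] 1501 [ 0.4406 -0.0037  0.017 ] r 0.1519 ang 158.31
peg 8.53 r 0.1105 a23
peg 68.39 r 0.1097 a19
peg 128.68 r 0.1099 a21
mod60 8.54  -> red 158.54
```

View pics/w10.png

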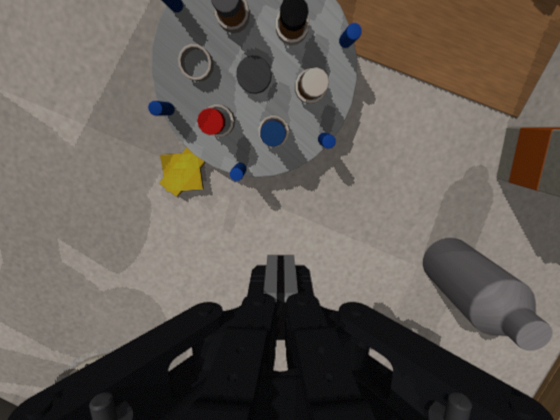

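The wrist view shows the red cap (210,121) on the line from the hub (254,75) to the pointer (181,172), with all vials standing. I'll move the arm aside for one unobstructed check.

>>> apply_moves --commands "1 0.6 0 0;1 0.6 0 0;1 0.6 0 0;1 0.6 0 0;1 0.6 0 0;1 0.6 0 0;1 0 0 0;1 0 0 0;0 0 0 0;0 0 0 0"

```text
clock: 13.48
tcp_pos: [0.4549, -0.3882, 0.2812]
eef_rot: [-2.558, 1.823, 0.003]
force: [1.0, -0.8, -0.6]
width: -0.0
```

Run:
```python
from h import *
pose()
c,im,d=cap('top','t11'); pegang(c,im)
for b in measure(c,im)['red']+measure(c,im)['yel']:
    q=b[2][:2]-C; print(b,np.hypot(*q),np.degrees(np.arctan2(q[1],q[0])))
cap('side','s11')
```

```text
r 0.3520 th 248.9 z 0.2812 toolx-th-90 -49.8 F [ 1.  -0.8 -0.6] t 13.475
peg 8.60 r 0.1097 a26
peg 308.59 r 0.1101 a21
peg 68.62 r 0.1094 a23
peg 248.72 r 0.1097 a23
peg 128.50 r 0.1094 a22
peg 188.57 r 0.1094 a21
mod60 8.60  -> red 158.60
(array([272.2, 207.6]), np.int32(72), array([ 0.52 , -0.036,  0.094])) 0.06626047087064803 158.85694913818347
(array([258.7, 241.8]), np.int32(378), array([ 0.4389, -0.003 ,  0.017 ])) 0.15381163805122158 158.28851500019738
```

View pics/t11.png

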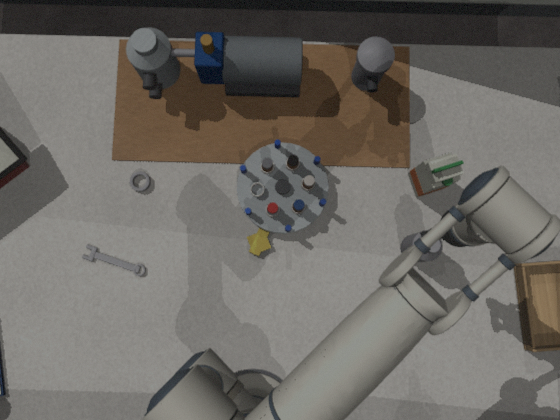

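View pics/s11.png

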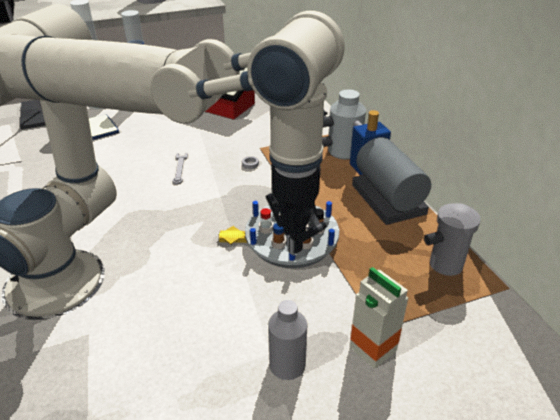

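Run:
```python
from h import *
print(job_done())
```

```text
the job is handed in; nothing more can be done
None
```

I turned the carousel about 51° clockwise (seen from above) and the red-capped vial now stands at the front, in line with the yellow pointer. The job was handed in at about 13.6 s of the 42 s allowed.

I used the shut fingertips to push a single blue peg slowly along the rim. Measured force at the end of each push was about 1.4 N or less. I then backed off the peg, lifted clear and moved the arm aside.

**Alignment:** in the last clear top view the six pegs put the red socket at 158.6°, and the cap itself measured 158.9°. The pointer measured 158.3–158.4°, so the vial is within about 0.5° of it, or roughly 0.6 mm at the vial. The socket angle changed by less than 0.1° after I let go of the peg.

**Disagreement:** wrist-camera readings of the cap ran up to about 1° higher (159.5° after lifting). They include the side of the cap, so I went by the top view.

**Rest of the bench:** the last views show no vial tipped, and the flask, carton, ring and wrench look to be where they were. I judged these by eye from the pictures rather than measuring them.

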